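# Pull the fuse block and shut the disconnect

### The arm

A 7-joint arm with a two-finger parallel gripper is mounted at the origin on the work surface. World frame = base frame: x ahead of the robot, y to its left, z up, the work surface at z = 0. Lengths are in mm, angles in rad, forces in N, time in s.
With the tool pointing down it reaches from about 400 to 875 mm from the base axis. Payload 19.3 kg.
Tool frame: the origin (TCP) lies between the finger pads; the fingertips stand 17 mm ahead of it and the grasp point (between the pads) lies 2 mm behind it; z points along the fingers, y is the line along which they close (so a half turn about z gives the same grasp; the last joint's range is limited). The gripper opens to 85 mm and grips with 20 to 120 N. Pads are 22 mm wide; open, the fingers measure 114 mm over their backs; the gripper's body (76 mm by 85 mm) begins 54 mm behind the grasp point. The pads swing forward as they close: fully open they stand 13 mm farther back than shut.
Start: joints at [-1.306, 0.521, -0.036, 1.599, 0.021, 1.021, -0.113], TCP at [205.381, 590.283, 248.291] pointing down, gripper open.
Joint ranges: [-2.91, 2.91], [-0.3, 2.13], [-1.5, 1.42], [0.17, 2.43], [-1.26, 4.41], [0.16, 1.93], [-2.52, 2.52]. Speed limits (rad/s): [1.89, 1.89, 2.39, 2.39, 3.01, 3.01, 3.01].

### API

Orientations are given as a rotation vector (axis times angle).
In Python, from plant import get_obs, camera, hand_in, find_in, outline_of, spot_point gives the robot as it stands. The module is installed in compiled form; this text tells all that it offers.
- The arm moves only by the tool step_arm, never from a script. Its argument "moves" is a list of rows, each a list of 3 entries, a list of its own where there are three numbers: the shift along the tool's x, y, z normalised to -1 to 1, where 1 is 75 cm, then the turn, a rotation vector about the tool's x, y, z normalised to -1 to 1, where 1 is pi rad, then the closure, from -1 (fully open) to 1 (shut). In form: [[[dx, dy, dz], [wx, wy, wz], grip], ...]. A call has 1 to 5 rows; each row is the pose to reach, as a shift and turn from the pose commanded when the call began, along the tool's axes at that moment, turning the shorter way round; what a row does not reach only later rows make up. A row lasts 1/12 s, in which the tool goes at most 41.7 mm and 7.16 degrees, less where a joint would pass 70% of its speed; a pose out of reach is approached as far as the arm can. A call with a number of a shift or a turn outside -1 to 1 is refused whole. A call with a gripper value outside its range is refused whole. The fingers move at their own pace and stop on an object; "grip_force" is the grip in N (left out, the last holds). Time passes only in rows, so rows that repeat a pose let the fingers close. It gives the time, the measured TCP pose, the force, the opening and the grip force at its end, in the units of the state.
- get_obs(): the state, without advancing time (a new reading comes with each control period).
- camera(name): name is "scene" or "side" or "wrist"; returns a dict with "frame" (400x640x3 uint8, red, green, blue), "depth" (400x640 float32, mm along the optical axis (not along the pixel's ray), 0 where there is no reading), "vfov" (degrees; the focal length in pixels is half the picture's height over the tangent of half this angle, whatever the lens; pixels are square), "cx", "cy" (the principal point, pixels), "rvec" (rotation vector, rad) and "tvec" (3), from world to camera coordinates, as OpenCV has them; the wrist camera has in their place "T_tool_cam" (4x4, takes a point from camera to tool coordinates, whose origin is the TCP and whose axes are the flange's). Camera axes: x right, y down, z forward; pixel columns grow to the right and rows downward; lengths in mm; the calibration is good to about 2 mm. The wrist camera is an equidistant fisheye: a pixel r from the principal point sees the ray r / f radians off the axis. A picture is of the moment at which its call begins: read the wrist's pose just before it.
- hand_in(): hands the job in; it is judged then, once.
Trained networks look in a picture, given as the dict that the camera call returned (one of the last four; its "shot" number tells which), for a name from the list of things; names that differ only in an ending like _2 or _b are one class to them, and where a whole thing is asked for, a point or a joint stands for the part that bears it (a point fixed in the world has none). Each returns a list of dicts, best first, with "p" (0 to 1); they miss things now and then, are a little off and sometimes report something else, mostly with a low value. They report only what shows in the picture. A call takes as long as a camera call. They do not tell look-alikes from the thing itself.
- find_in(picture, name): "xy" ([column, row] in pixels, amid what is visible of it).
- outline_of(picture, name): "mask" (400x640 bool, what is visible of it) and "xy" ([column, row] in pixels, amid what is visible of it).
- spot_point(picture, name): "xy" ([column, row] in pixels: a listed point, or the origin of a listed thing).
The state is a dict: "time_s": time; "joint_pos": joint angles; "dq": joint speeds; "joint_efforts": joint torques, N m; "eef_pos": TCP position; "tool_rot": TCP orientation; "ft_force": force on the tool from outside, world axes, zero at the start; "torque": the same for the moment, N m; "grip_width": finger opening in mm; "grasp_force": force on a finger pad.
Only numpy, scipy, OpenCV 4.12 (cv2) and the standard library are available. Lean on these libraries where they do the work, as an engineer would, in place of code of your own. Each camera call takes 0.05 s, during which the arm holds its last target. There are 200 camera calls.

### The job

Make the starter test stand dead: draw the pull-out fuse block, the one with the U-shaped handle, out through the front opening of the disconnect box (the case covers its top), and lay it flat in the parts tray without dropping it. Then push the box's door shut until its catch snaps home, without straining it, and leave the loose parts on the bench where they are.

Things in the scene. Friction and masses are not known exactly. Their poses are not given: they have to be found in the camera images.
- box: Grey sheet-steel disconnect box bolted to the bench, 160 wide (y), 110 deep (x), 112 high (z). Origin: on the bench, below the middle of the front plane; x points from the front to the back of the box, y along the front, z up. Its roof covers the fuse block but not the block's handle, which sticks out in front.
- opening (a point): Centre of the opening in the box's front plane, 70 mm above the bench; axes as the box. The opening is 60 wide, 52 high (44 to 96 mm above the bench), in a 4 mm panel; a channel of the same section behind it holds the fuse block. Its floor sticks out 22 mm in front of the panel as a sill.
- block: Black moulded pull-out fuse block, 220 to 370 g: body 60 long (x), 56 wide (y), 50 high (z), two fuses in its top, two copper blades 20 long at its back (+x), handle at its front (-x). Origin: underside, centre of the 60 x 56 body. It starts in the box, axes parallel to the box's, origin 44 mm above the bench, the front of its body 4 to 7 mm proud of the front plane.
- handle (a point): Middle of the block's handle bar, 66 mm in front of the block's origin (-x) and 40 mm above its underside; axes as the block. The bar is 8 mm round along y, with 32 mm of space behind it and 40 mm between its two arms. Spring jaws: the first 12 mm of pull need 7 to 14 N, then 1 to 3 N; drawn out more than 45 mm the block tips off the sill unless held.
- tray: Open aluminium parts tray fixed on the bench, 180 (x) by 140 (y), 28 high, walls and floor 3 mm thick. Origin: centre of its underside.
- door (a joint): Angle of the box's door, rad: 0 shut, grows as it opens, 1.55 to 1.85 at the start, stop at 2.0. It turns about the vertical line through door_hinge and stays where it is left. Near 0.11 it meets a spring roller catch; 9 to 15 N near the free edge pushes it past, then it snaps to within 0.01 of shut and stays. Over 40 N strains it.
- door_hinge (a point): Point on the door's hinge line, fixed to the box (axes as the box), in the front plane 82 mm to the +y side of its middle and 110 mm above the bench.
- door_edge (a point): Point on the outer face of the door, 1 mm below its top; x points into the box when shut, y from free edge to hinge. The door is a pan 160 wide, 110 high (1 to 111 mm above the bench) and 50 deep: its outer face lies 50 mm outside the hinge line. This point is 142 mm from the hinge line along the door, 20 mm from the free edge.
- solenoid: Starter solenoid standing on end, 54 dia, 92 high, leave alone. Origin: centre of its underside.
- drive: Steel starter drive with pinion standing on end, 54 dia, 60 high, leave alone. Origin: centre of its underside.
- brushes: Small carton of carbon brushes, 90 x 60 x 34, leave alone. Origin: centre of its underside.
- end_bell: Cast aluminium end bell, 96 dia, 48 high, leave alone. Origin: centre of its underside.
Not all that is in view belongs to the job. What is shaped like the block but blue is not meant. Leave any brown look-alike of the tray alone.

How it is judged (in metres and radians):
On the way, in this order (a step that is already met when the one before it is completed fails the run):
1. the fuse block is drawn out through the front opening, wholly clear of the box (x of block in the frame of opening below -0.05 m and value of joint door above 0.3 rad), for 0.1 s.
2. the fuse block lies flat in the tray while the door is still open (x of block in the frame of tray between -0.07 and 0.07 m and y of block in the frame of tray between -0.05 and 0.05 m and z of block in the frame of tray below 0.009 m and angle between block's own z axis and vertical below 0.12 rad and linear speed of block below 0.03 m/s and value of joint door above 0.2 rad), for 0.2 s.
At the end, for the whole second after the job is handed in: The fuse block lies flat and still on the tray's floor (its origin within 70 mm lengthwise and 50 mm crosswise of the tray's centre, tilted less than 0.12 rad), and the door is shut past its catch (less than 0.03 rad open) and still (x of block in the frame of tray between -0.07 and 0.07 m and y of block in the frame of tray between -0.05 and 0.05 m and z of block in the frame of tray below 0.009 m and angle between block's own z axis and vertical below 0.12 rad and linear speed of block below 0.03 m/s and value of joint door below 0.03 rad and velocity of joint door below 0.05 rad/s); the robot touches nothing.
It fails at once if the fuse block is dropped on the bench (contact force between block and table above 90 N).
It fails at once if the fuse block is dropped or jammed down into the tray (contact force between block and tray above 90 N).
It fails at once if the door is strained: the fingers press on it with over 40 N (contact force between the fingers and door above 40 N).
It fails at once if a loose part on the bench is moved more than 30 mm or knocked over (distance of any of solenoid, drive, brushes, end_bell from where it was at the start of the episode above 0.03 m or angle between any of solenoid, drive's own z axis and vertical above 0.5 rad).
It also fails if it takes over 70 s, if anything falls off the work surface, if the arm or the gripper's body presses on something with over 40 N, if the wrist force passes 120 N, or if a joint passes its speed limit or range.

## Working session

There is one attempt and no reset: what is moved stays moved. The work goes in short steps, Python scripts to look and compute and a tool call to move; the robot and the scene stay as the last step left them, time stands still between calls to the robot, and variables do not carry over. Pictures are saved under pics/ and viewed, at most 10 in all, crops included, and the job is handed in when it is done.

Besides the shell and the picture viewer there is one more tool, called after "Call:" as a command line: name --argument value ..., lists and objects as JSON in quotes. step_arm: Moves the arm, as the interface text tells. Its arguments: {"type":"object","properties":{"moves":{"type":"array","items":{"type":"array"}},"grip_force":{"type":"number"}},"required":["moves"]}

```bash
mkdir -p pics
cat > h.py <<'E'
import numpy as np, cv2
from scipy.spatial.transform import Rotation as R
from plant import get_obs, camera, hand_in, find_in, outline_of, spot_point
def w(c,xy,d=None,T=None):
    x,y=xy; f=200/np.tan(np.radians(c['vfov'])/2)
    if d is None:
        p=c['depth'][max(0,int(y)-1):int(y)+2,max(0,int(x)-1):int(x)+2]; p=p[p>0]; d=np.median(p) if len(p) else 0
    P=np.array([(x-c['cx'])/f*d,(y-c['cy'])/f*d,d])
    if 'rvec' in c: return R.from_rotvec(np.ravel(c['rvec'])).inv().apply(P-np.ravel(c['tvec']))
def cloud(c,m):
    v,u=np.where(m&(c['depth']>0)); d=c['depth'][v,u].astype(float); f=200/np.tan(np.radians(c['vfov'])/2)
    P=np.c_[(u-c['cx'])/f*d,(v-c['cy'])/f*d,d]
    return R.from_rotvec(np.ravel(c['rvec'])).inv().apply(P-np.ravel(c['tvec']))
E
python3 - <<'E'
from h import *
o=get_obs(); print({k:np.round(v,3) for k,v in o.items()})
for n in ['scene','side']:
    c=camera(n); cv2.imwrite(f'pics/{n}0.png',c['frame'][:,:,::-1]); np.savez(f'{n}0.npz',**c)
    for t in ['box','block','tray','door','solenoid','drive','brushes','end_bell']:
        for r in outline_of(c,t)[:3]:
            P=cloud(c,r['mask']); 
            print(n,t,round(r['p'],2),np.round(r['xy']),len(P),np.round(np.percentile(P,[2,50,98],axis=0)).tolist() if len(P) else '')
    for t in ['opening','handle','door_hinge','door_edge','block','tray','box']:
        for r in spot_point(c,t)[:2]: print(n,'pt',t,round(r['p'],2),np.round(r['xy']),np.round(w(c,r['xy'])))
E
```

```text
{'time_s': np.float64(0.0), 'joint_pos': array([-1.306,  0.522, -0.036,  1.6  ,  0.021,  1.021, -0.113]), 'dq': array([ 0.001, -0.   ,  0.001,  0.   , -0.002, -0.001,  0.002]), 'joint_efforts': array([-0.0000e+00, -9.2712e+01,  1.9790e+00, -3.6992e+01,  1.8000e-02,
        8.0000e-03, -0.0000e+00]), 'eef_pos': array([205.281, 590.003, 247.727]), 'tool_rot': array([-5.230e-01, -3.098e+00,  2.000e-03]), 'ft_force': array([-0.733,  0.218,  1.02 ]), 'torque': array([ 0.003,  0.033, -0.036]), 'grasp_force': np.float64(0.0), 'grip_width': np.float64(85.611)}
scene box 0.59 [382. 201.] 7076 [[483.0, -21.0, 1.0], [579.0, 168.0, 110.0], [689.0, 293.0, 115.0]]
scene box 0.19 [273. 286.] 1154 [[743.0, -127.0, 0.0], [791.0, -78.0, 34.0], [832.0, -32.0, 38.0]]
scene block 0.68 [373. 214.] 281 [[584.0, 101.0, 45.0], [616.0, 137.0, 87.0], [640.0, 151.0, 96.0]]
scene block 0.65 [425. 301.] 1027 [[746.0, 238.0, 6.0], [811.0, 271.0, 46.0], [849.0, 318.0, 53.0]]
scene tray 0.75 [263. 131.] 2676 [[235.0, -239.0, -1.0], [326.0, -166.0, 4.0], [426.0, -90.0, 29.0]]
scene tray 0.58 [200. 216.] 3590 [[524.0,
[... 2215 characters left out ...]
33.0, 3.0], [777.0, -98.0, 33.0], [825.0, -39.0, 38.0]]
side end_bell 0.94 [230. 163.] 557 [[438.0, 349.0, 5.0], [473.0, 375.0, 28.0], [521.0, 420.0, 49.0]]
side pt opening 0.72 [304. 174.] [590. 121.  88.]
side pt handle 0.73 [320. 147.] [760. 303.  39.]
side pt handle 0.53 [318. 177.] [655. 150.  41.]
side pt door_hinge 0.62 [404. 214.] [ 757. -109.   34.]
side pt door_edge 0.74 [298. 204.] [492. -14. 110.]
side pt block 0.85 [298. 178.] [582. 140.  67.]
side pt block 0.81 [336. 160.] [788. 250.   7.]
side pt tray 0.91 [270. 303.] [ 328. -171.    2.]
side pt tray 0.75 [405. 289.] [ 605. -297.    3.]
side pt box 0.74 [309. 195.] [534.   4. 109.]
side pt box 0.61 [300. 178.] [585. 136.  68.]
```

Run:
```python
import cv2
a=cv2.imread('pics/scene0.png'); b=cv2.imread('pics/side0.png')
cv2.imwrite('pics/s0.png',a)
t=[cv2.resize(x,None,fx=s,fy=s,interpolation=cv2.INTER_CUBIC) for x,s in ((a[110:350,170:490],2.5),)]
cv2.imwrite('pics/s1.png',t[0]); 
cv2.imwrite('pics/s2.png',cv2.resize(b[100:360,160:480],None,fx=2.3,fy=2.3,interpolation=cv2.INTER_CUBIC))
```

```text
(no output)
```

View pics/s1.png

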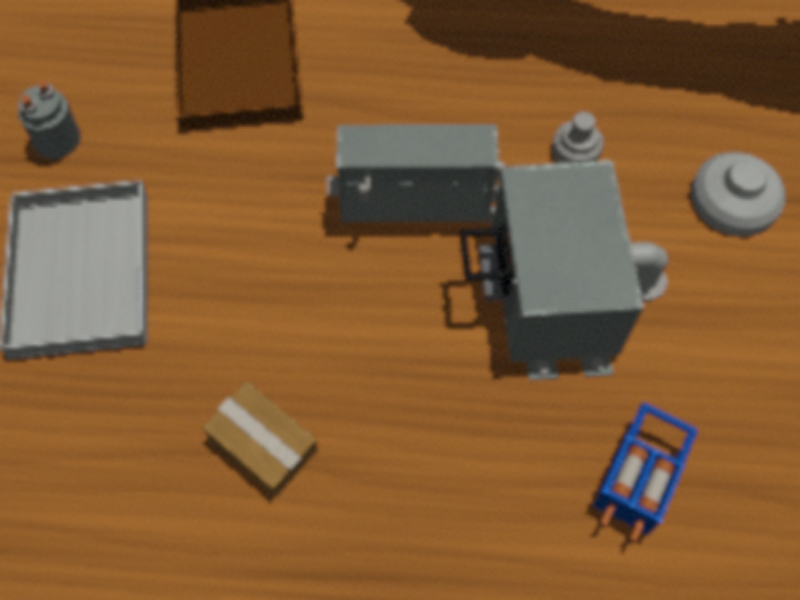

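View pics/s2.png

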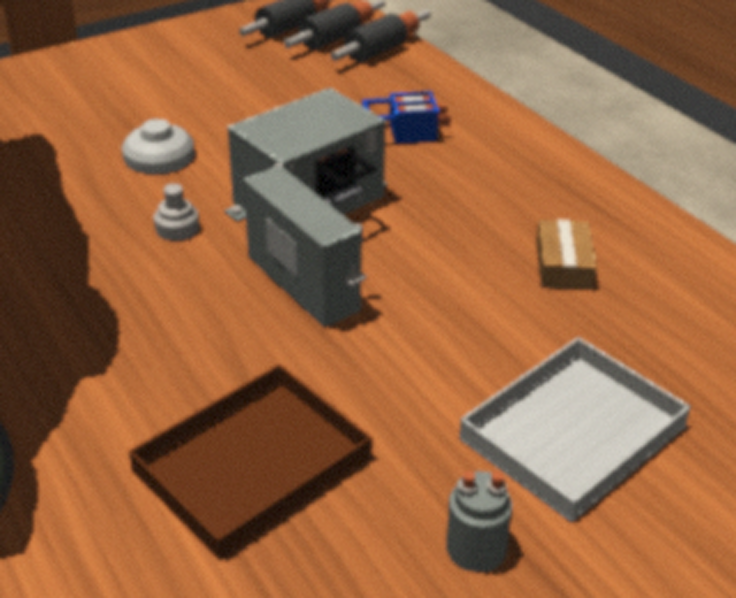

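Scene picture (crop 2.5x from 170,110): the black block with U handle is in the box at scene px (373,214), and the blue look-alike is at (425,301), which is not meant. The aluminium tray is at (200,216); the brown tray at (263,131) is to be left alone. The box front faces world -y and the door is open toward -y. Next I'll fit the poses.

Run:
```python
from h import *
for n in ['scene','side']:
    c=dict(np.load(n+'0.npz'))
    P=cloud(c,c['depth']>0)
    def rect(m,l):
        Q=P[m]; 
        r=cv2.minAreaRect(Q[:,:2].astype(np.float32)); print(n,l,len(Q),np.round(r[0],1),np.round(r[1],1),round(r[2],2), np.round(np.median(Q[:,2]),1))
    X,Y,Z=P.T
    rect((abs(Z-112)<5)&(Y>155)&(Y<330)&(X>500)&(X<720),'roof')
    rect((abs(Z-112)<5)&(Y>-60)&(Y<125)&(X>440)&(X<580),'doortop')
    rect((Z>20)&(Z<33)&(Y>-400)&(Y<-200)&(X>500)&(X<730),'tray')
    m=(X>540)&(X<690)&(Y>70)&(Y<140)&(Z>60)&(Z<105); Q=P[m]
    print(n,'front pts',len(Q)); print(np.round(Q[np.argsort(Q[:,1])][::max(1,len(Q)//25)]).tolist())
    m=(abs(Z-112)<5)&(X>500)&(X<720)&(Y>100)&(Y<200)
    for x0 in range(540,690,25):
        k=m&(abs(X-x0)<8)&(Y>125)
        if k.sum(): print(x0,np.round(np.sort(Y[k])[:3],1))
```

```text
scene roof 2616 [601.3 202.3] [162.5 110.4] 7.24 112.2
scene doortop 1035 [508.5  49.3] [ 53.2 151.3] 3.55 111.3
scene tray 495 [ 615.8 -293.8] [183.1 141. ] 9.96 26.2
scene front pts 178
[[593.0, 100.0, 89.0], [607.0, 101.0, 85.0], [606.0, 103.0, 87.0], [624.0, 103.0, 87.0], [600.0, 105.0, 88.0], [617.0, 105.0, 88.0], [638.0, 106.0, 87.0], [605.0, 108.0, 86.0], [631.0, 108.0, 89.0], [590.0, 110.0, 89.0], [632.0, 111.0, 86.0], [635.0, 113.0, 88.0], [635.0, 115.0, 87.0], [591.0, 117.0, 82.0], [592.0, 120.0, 85.0], [592.0, 122.0, 85.0], [592.0, 124.0, 86.0], [591.0, 127.0, 84.0], [635.0, 130.0, 89.0], [636.0, 132.0, 87.0], [636.0, 135.0, 82.0], [544.0, 137.0, 102.0], [586.0, 138.0, 66.0], [592.0, 139.0, 61.0], [632.0, 139.0, 86.0], [550.0, 140.0, 74.0]]
540 [138.3 138.5 138.6]
565 [141.1 141.2 141.3]
590 [143.4 143.8 143.9]
615 [148.3 148.5 148.5]
640 [150.8 150.9 151.2]
665 [155.3 155.5 155.5]
side roof 1030 [602.9 202.4] [166.3 112.5] 7.03 112.2
side doortop 751 [509.   46.9] [ 54.  157.2] 4.09 111.3
side tray 762 [ 615.6 -296.4] [185.  142.9] 10.06 26.2
side front pts 244
[[591.0, 95.0, 87.0], [615.0, 98.0, 87.0], [620.0, 100.0, 84.0], [595.0, 102.0, 88.0], [632.0, 104.0, 85.0], [636.0, 106.0, 86.0], [635.0, 109.0, 87.0], [635.0, 114.0, 85.0], [583.0, 119.0, 89.0], [633.0, 127.0, 85.0], [584.0, 131.0, 89.0], [598.0, 133.0, 90.0], [612.0, 134.0, 85.0], [586.0, 135.0, 76.0], [603.0, 136.0, 61.0], [610.0, 136.0, 81.0], [547.0, 137.0, 92.0], [569.0, 137.0, 88.0], [560.0, 137.0, 103.0], [611.0, 138.0, 93.0], [634.0, 138.0, 79.0], [557.0, 138.0, 100.0], [595.0, 139.0, 85.0], [614.0, 139.0, 94.0], [557.0, 139.0, 87.0], [605.0, 139.0, 74.0], [576.0, 140.0, 87.0], [567.0, 140.0, 80.0]]
540 [133.8 135.7 135.9]
565 [137.  137.6 137.9]
590 [139.7 140.5 141.5]
615 [143.6 143.9 144.1]
640 [146.2 147.  148.6]
665 [151.6 152.2 152.3]
```

Run:
```python
import cv2
a=cv2.imread('pics/scene0.png')
cv2.imwrite('pics/s3.png',cv2.resize(a[180:250,320:420],None,fx=8,fy=8,interpolation=cv2.INTER_CUBIC))
```

```text
(no output)
```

View pics/s3.png

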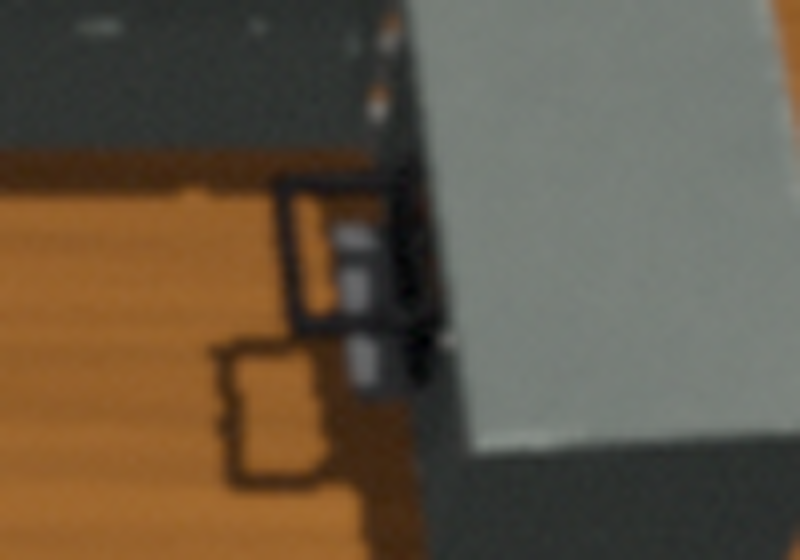

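Crop: the black U handle has its bar at scene px about (357,212), with arms at rows 202 and 222. This is the block in the box, and its width of about 48 mm agrees with the depth data.

```bash
cat >> h.py <<'E'
def go(x,y,z,deg):
    o=get_obs(); r=R.from_rotvec(o['tool_rot']); t=np.radians(deg)
    ya=np.array([np.cos(t),np.sin(t),0]); za=np.array([0,0,-1.]); G=R.from_matrix(np.c_[np.cross(ya,za),ya,za])
    s=r.inv().apply(np.array([x,y,z])-o['eef_pos'])/750; q=(r.inv()*G).as_rotvec()/np.pi
    print('at',np.round(o['eef_pos'],1),'t',o['time_s'],'F',np.round(o['ft_force'],1),'w',round(float(o['grip_width']),1),'shift',np.round(s,4),'turn',np.round(q,4))
E
python3 -c "
from h import *
go(612,115,215,7.2)"
```

```text
at [205.4 590.3 248.3] t 1.6 F [-0.1  0.8 -0.3] w 85.2 shift [-0.7203 -0.4204  0.0444] turn [-0.      0.      0.3534]
```

Call:
step_arm --moves '[[[-0.72, -0.42, 0.044], [0, 0, 0.3534], -1], [[-0.72, -0.42, 0.044], [0, 0, 0.3534], -1], [[-0.72, -0.42, 0.044], [0, 0, 0.3534], -1], [[-0.72, -0.42, 0.044], [0, 0, 0.3534], -1], [[-0.72, -0.42, 0.044], [0, 0, 0.3534], -1]]' --grip_force 100

```text
time_s: 2.02
eef_pos: [341.6, 430.6, 237.4]
tool_rot: [-1.459, -2.782, -0.001]
ft_force: [0.5, 1.0, 0.1]
grip_width: 85.4
grasp_force: 0.0
```

```bash
python3 -c "
from h import *
go(612,115,215,7.2)"
```

```text
at [341.6 430.6 237.4] t 2.0167 F [0.5 1.  0.1] w 85.4 shift [-0.5512  0.0573  0.0298] turn [ 1.000e-04 -1.000e-04  1.525e-01]
```

Call:
step_arm --moves '[[[-0.55, 0.057, 0.03], [0, 0, 0.1525], -1], [[-0.55, 0.057, 0.03], [0, 0, 0.1525], -1], [[-0.55, 0.057, 0.03], [0, 0, 0.1525], -1], [[-0.55, 0.057, 0.03], [0, 0, 0.1525], -1], [[-0.55, 0.057, 0.03], [0, 0, 0.1525], -1]]'

```text
time_s: 2.43
eef_pos: [477.9, 273.5, 226.2]
tool_rot: [2.078, 2.356, 0.001]
ft_force: [0.7, 0.9, -0.1]
grip_width: 85.5
grasp_force: 0.0
```

```bash
python3 -c "
from h import *
go(612,115,215,7.2)"
```

```text
at [477.9 273.5 226.2] t 2.4333 F [ 0.7  0.9 -0.1] w 85.5 shift [-0.2319  0.1511  0.0149] turn [ 0.0001 -0.0001 -0.0003]
```

Call:
step_arm --moves '[[[-0.232, 0.151, 0.015], [0, 0, 0], -1], [[-0.232, 0.151, 0.015], [0, 0, 0], -1], [[-0.232, 0.151, 0.015], [0, 0, 0], -1], [[-0.232, 0.151, 0.015], [0, 0, 0], -1], [[-0.232, 0.151, 0.015], [0, 0, 0], -1]]'

```text
time_s: 2.85
eef_pos: [613.2, 115.6, 214.8]
tool_rot: [2.07, 2.363, 0.0]
ft_force: [0.6, 0.4, 0.6]
grip_width: 85.5
grasp_force: 0.0
```

```bash
cat >> h.py <<'E'
def wc(c,o,xy,d=None,z=None):
    "wrist pixel -> world, by depth or by plane z"
    f=200/np.tan(np.radians(c['vfov'])/2); v=np.array(xy,float)-[c['cx'],c['cy']]; r=np.hypot(*v); a=r/f
    ray=np.array([*(v/max(r,1e-9)*np.sin(a)),np.cos(a)])
    T=np.array(c['T_tool_cam']); Rw=R.from_rotvec(o['tool_rot'])
    D=Rw.apply(T[:3,:3]@ray); O=Rw.apply(T[:3,3])+o['eef_pos']
    return O+D*((z-O[2])/D[2] if z is not None else d/ray[2])
E
python3 - <<'E'
from h import *
go(612,122,82,7.2)
o=get_obs(); c=camera('wrist'); cv2.imwrite('pics/w1.png',c['frame'][:,:,::-1])
for t,z in [('handle',84),('block',94),('opening',70)]:
    for r in spot_point(c,t)[:2]: 
        x,y=map(int,r['xy']); print(t,round(r['p'],2),np.round(r['xy']),np.round(wc(c,o,r['xy'],z=z),1),np.round(wc(c,o,r['xy'],d=c['depth'][y,x]),1))
E
```

```text
at [613.2 115.6 214.8] t 2.85 F [0.6 0.4 0.6] w 85.5 shift [ 0.0086 -0.0005  0.177 ] turn [ 0.0001 -0.      0.002 ]
handle 0.77 [318. 209.] [614.3 104.5  84. ] [614.  106.3  88.9]
handle 0.62 [472.  31.] [726.1 285.2  84. ] [766.5 312.9   0.8]
block 0.65 [501.  73.] [756. 253.  94.] [785.2 263.1  47.3]
opening 0.83 [319. 159.] [609.9 146.3  70. ] [608.7 154.5 111.8]
```

View pics/w1.png

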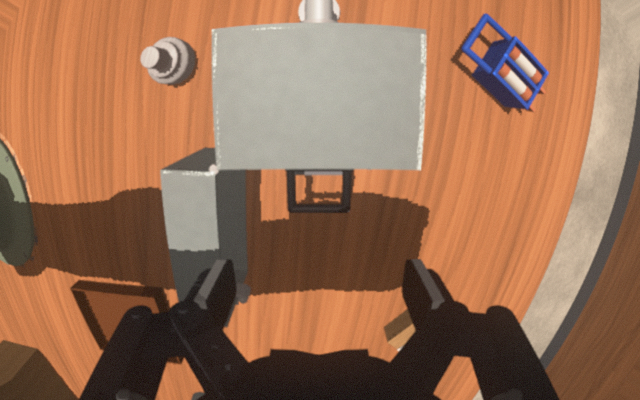

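Wrist picture: handle frame at px (288–352, 170–212), fingers open below it, brown tray and door to the left, blue decoy top right. The handle measures (614,104.5), which agrees with the scene estimate.

Run:
```python
from h import *
print(np.round(np.array(camera('wrist')['T_tool_cam']),2)); go(612.3,120,82,7.2)
```

```text
[[  -0.     -0.95   -0.33   84.87]
 [   1.     -0.      0.     -0.26]
 [  -0.     -0.33    0.95 -125.64]
 [   0.      0.      0.      1.  ]]
at [611.9 117.7 214.6] t 3.1 F [0.5 0.8 0.6] w 85.5 shift [0.003  0.0011 0.1767] turn [-0.0001 -0.0001  0.0019]
```

Call:
step_arm --moves '[[[0.003, 0.001, 0.05], [0, 0, 0.002], -1], [[0.003, 0.001, 0.1], [0, 0, 0.002], -1], [[0.003, 0.001, 0.15], [0, 0, 0.002], -1], [[0.003, 0.001, 0.177], [0, 0, 0.002], -1], [[0.003, 0.001, 0.177], [0, 0, 0.002], -1]]'

```text
time_s: 3.52
eef_pos: [609.6, 121.1, 78.0]
tool_rot: [-2.072, -2.356, 0.008]
ft_force: [-0.1, -0.5, -0.2]
grip_width: 85.5
grasp_force: 0.0
```

Call:
step_arm --moves '[[[0, 0, 0], [0, 0, 0], 1], [[0, 0, 0], [0, 0, 0], 1], [[0, 0, 0], [0, 0, 0], 1], [[0, 0, 0], [0, 0, 0], 1], [[0, 0, 0], [0, 0, 0], 1]]' --grip_force 100

```text
time_s: 3.93
eef_pos: [613.4, 120.0, 84.6]
tool_rot: [2.076, 2.356, 0.004]
ft_force: [-5.2, -1.6, 11.7]
grip_width: 52.4
grasp_force: 101.9
```

```bash
python3 -c "
from h import *
go(612.3,120,82,7.2)"
```

```text
at [613.4 120.   84.6] t 3.9333 F [-5.2 -1.6 11.7] w 52.4 shift [ 0.0002 -0.0014  0.0035] turn [ 0.0009 -0.0002  0.0001]
```

Call:
step_arm --moves '[[[-0.01, 0, -0.003], [0, 0, 0], 1], [[-0.022, 0, -0.003], [0, 0, 0], 1], [[-0.034, 0, -0.003], [0, 0, 0], 1], [[-0.046, 0, -0.003], [0, 0, 0], 1], [[-0.053, 0, -0.003], [0, 0, 0], 1]]'

```text
time_s: 4.35
eef_pos: [617.9, 78.8, 85.0]
tool_rot: [2.078, 2.355, 0.001]
ft_force: [-0.2, 0.0, 0.5]
grip_width: 52.5
grasp_force: 105.6
```

```bash
python3 -c "
from h import *
go(613.4+5,120-39.7,84.6,7.2)"
```

```text
at [617.9  78.8  85. ] t 4.35 F [-0.2  0.   0.5] w 52.5 shift [0.0019 0.0009 0.0005] turn [ 0.0003  0.0001 -0.0004]
```

Call:
step_arm --moves '[[[0, 0, 0], [0, 0, 0], -1], [[0, 0, 0], [0, 0, 0], -1], [[0, 0, 0], [0, 0, 0], -1], [[0, 0, 0], [0, 0, 0], -1], [[0, 0, 0], [0, 0, 0], -1]]'

```text
time_s: 4.77
eef_pos: [617.5, 80.8, 84.3]
tool_rot: [-2.077, -2.357, -0.0]
ft_force: [-0.1, -0.4, -0.8]
grip_width: 85.5
grasp_force: 0.0
```

Run:
```python
from h import *
go(618,80,84,7.2)
o=get_obs(); c=camera('wrist'); cv2.imwrite('pics/w2.png',c['frame'][:,:,::-1])
for t,z in [('handle',84),('block',94)]:
    for r in spot_point(c,t)[:2]: print(t,round(r['p'],2),np.round(r['xy']),np.round(wc(c,o,r['xy'],z=z),1))
```

```text
at [617.5  80.8  84.3] t 4.7667 F [-0.1 -0.4 -0.8] w 85.5 shift [-0.0011  0.0006  0.0004] turn [ 0.     -0.      0.0001]
handle 0.94 [319. 310.] [620.  63.  84.]
block 0.74 [574.  32.] [721.3 224.1  94. ]
block 0.69 [319. 167.] [610.3 138.8  94. ]
```

View pics/w2.png

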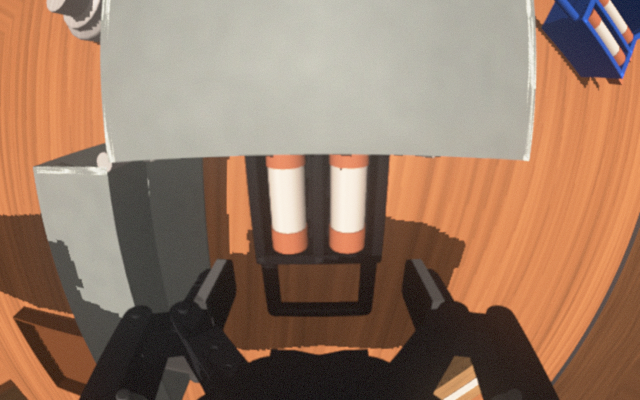

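Wrist picture: the block sits level on the sill with its fuses visible at px (288,200) and (348,200), the handle bar is at (319,310), and it is held straight. Next I regrip on the body near its origin.

Call:
step_arm --moves '[[[0.03, 0, 0], [0, 0, 0], -1], [[0.057, 0, 0.002], [0, 0, 0], -1], [[0.057, 0, 0.01], [0, 0, 0], -1], [[0.057, 0, 0.01], [0, 0, 0], -1], [[0.057, 0, 0.01], [0, 0, 0], -1]]'

```text
time_s: 5.33
eef_pos: [612.0, 122.2, 76.6]
tool_rot: [2.078, 2.356, -0.001]
ft_force: [0.7, -0.7, -0.1]
grip_width: 85.3
grasp_force: 0.0
```

Call:
step_arm --moves '[[[0, 0, 0], [0, 0, 0], 1], [[0, 0, 0], [0, 0, 0], 1], [[0, 0, 0], [0, 0, 0], 1], [[0, 0, 0], [0, 0, 0], 1], [[0, 0, 0], [0, 0, 0], 1]]' --grip_force 80

```text
time_s: 5.75
eef_pos: [612.7, 122.0, 77.4]
tool_rot: [2.078, 2.355, 0.001]
ft_force: [-0.0, -0.9, 5.2]
grip_width: 55.0
grasp_force: 83.7
```

Call:
step_arm --moves '[[[-0.02, 0, -0.001], [0, 0, 0], 1], [[-0.05, 0, -0.001], [0, 0, 0], 1], [[-0.09, 0, -0.001], [0, 0, 0], 1], [[-0.13, 0, -0.001], [0, 0, 0], 1], [[-0.16, 0, -0.001], [0, 0, 0], 1]]'

```text
time_s: 6.17
eef_pos: [627.1, 0.3, 77.6]
tool_rot: [2.079, 2.354, -0.001]
ft_force: [-0.3, 0.4, -3.2]
grip_width: 54.7
grasp_force: 85.1
```

Run:
```python
from h import *
o=get_obs(); c=camera('wrist'); cv2.imwrite('pics/w3.png',c['frame'][:,:,::-1])
for t,z in [('handle',84),('block',94)]:
    for r in spot_point(c,t)[:2]: print(t,round(r['p'],2),np.round(r['xy']),np.round(wc(c,o,r['xy'],z=z),1))
go(616,-296,150,9)
```

```text
block 0.58 [320. 241.] [623.8  30.3  94. ]
at [627.1   0.8  77.6] t 6.3167 F [ 0.9  0.5 -3.1] w 54.6 shift [-0.3911 -0.0627 -0.0962] turn [-0.0001  0.0003 -0.0113]
```

Call:
step_arm --moves '[[[-0.03, 0, -0.04], [0, 0, 0], 1], [[-0.396, -0.064, -0.044], [0, 0, -0.011], 1], [[-0.396, -0.064, -0.044], [0, 0, -0.011], 1], [[-0.396, -0.064, -0.044], [0, 0, -0.011], 1], [[-0.396, -0.064, -0.044], [0, 0, -0.011], 1]]'

```text
time_s: 6.73
eef_pos: [621.9, -185.9, 109.5]
tool_rot: [-2.035, -2.393, -0.001]
ft_force: [1.5, -0.4, -2.9]
grip_width: 54.9
grasp_force: 86.7
```

Run:
```python
from h import *
go(616.6,-300,80,9)
```

```text
at [ 621.9 -185.9  109.5] t 6.7333 F [ 1.5 -0.4 -2.9] w 54.9 shift [-0.149  -0.0314  0.0392] turn [ 0.0001 -0.0001  0.0014]
```

Call:
step_arm --moves '[[[-0.149, -0.031, 0], [0, 0, 0], 1], [[-0.149, -0.031, 0], [0, 0, 0], 1], [[-0.149, -0.031, 0], [0, 0, 0], 1], [[-0.149, -0.031, 0.02], [0, 0, 0], 1], [[-0.149, -0.031, 0.039], [0, 0, 0], 1]]'

```text
time_s: 7.15
eef_pos: [616.6, -301.0, 79.9]
tool_rot: [2.039, 2.388, 0.0]
ft_force: [0.6, 1.6, -3.3]
grip_width: 55.0
grasp_force: 86.7
```

Run:
```python
from h import *
c=camera('scene'); d=camera('side')
r=outline_of(d,'block'); f=outline_of(c,'block')
for q,cc in ((r,d),(f,c)):
    for k in q[:2]:
        P=cloud(cc,k['mask']); print(round(k['p'],2),np.round(np.percentile(P,[3,50,97],axis=0),0).tolist())
go(616.6,-300,42,9)
```

```text
0.67 [[585.0, -362.0, 44.0], [611.0, -321.0, 82.0], [651.0, -275.0, 94.0]]
0.57 [[771.0, 233.0, 2.0], [803.0, 253.0, 38.0], [849.0, 311.0, 52.0]]
0.89 [[752.0, 240.0, 10.0], [811.0, 272.0, 47.0], [847.0, 316.0, 52.0]]
0.68 [[585.0, -391.0, 2.0], [621.0, -279.0, 86.0], [649.0, -253.0, 100.0]]
at [ 617.3 -297.3   79.8] t 7.35 F [ 1.3 -0.4 -2.2] w 54.9 shift [-0.0035 -0.0015  0.0503] turn [-0.0002 -0.0004  0.0016]
```

Call:
step_arm --moves '[[[-0.003, -0.001, 0.02], [0, 0, 0], 1], [[-0.003, -0.001, 0.038], [0, 0, 0], 1], [[-0.003, -0.001, 0.047], [0, 0, 0], 1], [[-0.003, -0.001, 0.051], [0, 0, 0], 1], [[-0.003, -0.001, 0.053], [0, 0, 0], 1]]'

```text
time_s: 7.77
eef_pos: [616.2, -301.2, 39.4]
tool_rot: [-2.036, -2.391, 0.001]
ft_force: [-0.4, 0.1, -2.7]
grip_width: 55.0
grasp_force: 86.5
```

Call:
step_arm --moves '[[[0, 0, 0.001], [0, 0, 0], 1], [[0, 0, 0.002], [0, 0, 0], 1], [[0, 0, 0.003], [0, 0, 0], 1], [[0, 0, 0.003], [0, 0, 0], 1]]'

```text
time_s: 8.1
eef_pos: [616.8, -301.6, 38.5]
tool_rot: [2.036, 2.391, 0.0]
ft_force: [-0.3, -0.7, -2.4]
grip_width: 55.0
grasp_force: 86.7
```

Call:
step_arm --moves '[[[0, 0, 0.001], [0, 0, 0], 1], [[0, 0, 0.002], [0, 0, 0], 1], [[0, 0, 0.003], [0, 0, 0], 1], [[0, 0, 0.003], [0, 0, 0], 1]]'

```text
time_s: 8.43
eef_pos: [616.9, -301.4, 38.1]
tool_rot: [2.036, 2.391, 0.001]
ft_force: [-10.4, 7.8, 28.4]
grip_width: 55.0
grasp_force: 90.6
```

Call:
step_arm --moves '[[[0, 0, -0.0015], [0, 0, 0], 1], [[0, 0, -0.0015], [0, 0, 0], 1], [[0, 0, -0.0015], [0, 0, 0], 0.2]]' --grip_force 20

```text
time_s: 8.68
eef_pos: [616.8, -301.5, 38.2]
tool_rot: [2.036, 2.391, 0.001]
ft_force: [-5.4, 4.1, 14.2]
grip_width: 54.9
grasp_force: 88.4
```

Call:
step_arm --moves '[[[0, 0, 0], [0, 0, 0], -1], [[0, 0, 0], [0, 0, 0], -1], [[0, 0, 0], [0, 0, 0], -1], [[0, 0, 0], [0, 0, 0], -1], [[0, 0, 0], [0, 0, 0], -1]]'

```text
time_s: 9.1
eef_pos: [616.5, -301.5, 36.9]
tool_rot: [-2.037, -2.392, 0.0]
ft_force: [0.2, 0.0, -0.3]
grip_width: 85.6
grasp_force: 0.0
```

Call:
step_arm --moves '[[[0, 0, -0.04], [0, 0, 0], -1], [[0, 0, -0.09], [0, 0, 0], -1], [[0, 0, -0.14], [0, 0, 0], -1], [[0, 0, -0.17], [0, 0, 0], -1], [[0, 0, -0.17], [0, 0, 0], -1]]'

```text
time_s: 9.52
eef_pos: [618.5, -302.7, 170.1]
tool_rot: [2.032, 2.386, 0.003]
ft_force: [1.1, 0.2, -0.6]
grip_width: 85.8
grasp_force: 0.0
```

Run:
```python
from h import *
o=get_obs(); c=camera('wrist'); 
for t,z in [('handle',43),('block',53),('tray',3)]:
    for r in spot_point(c,t)[:1]: print(t,round(r['p'],2),np.round(r['xy']),np.round(wc(c,o,r['xy'],z=z),1))
d=camera('side'); s=camera('scene'); cv2.imwrite('pics/b.png',np.vstack([cv2.resize(c['frame'],(480,300)),cv2.resize(s['frame'][150:300,120:360],(480,300))])[:,:,::-1])
P=np.vstack([cloud(s,s['depth']>0)]); k=(abs(P[:,0]-616)<45)&(abs(P[:,1]+296)<40)&(P[:,2]>35)&(P[:,2]<90)
print(k.sum(),np.round(np.percentile(P[k],[2,50,98],axis=0)).tolist())
# door
P=np.vstack([cloud(s,s['depth']>0),cloud(d,d['depth']>0)]);X,Y,Z=P.T;k=(abs(Z-112)<4)&(Y>-60)&(Y<130)&(X>440)&(X<580)
print(cv2.minAreaRect(P[k][:,:2].astype(np.float32)),cv2.boxPoints(cv2.minAreaRect(P[k][:,:2].astype(np.float32))).round())
go(440,-60,180,9)
```

```text
handle 0.62 [317. 257.] [ 627.3 -360.9   43. ]
block 0.93 [318. 180.] [ 615.5 -284.5   53. ]
tray 0.87 [87. 36.] [ 336.  -167.7    3. ]
601 [[587.0, -328.0, 37.0], [619.0, -294.0, 51.0], [648.0, -262.0, 56.0]]
((509.2850341796875, 50.516815185546875), (55.1756591796875, 161.6675262451172), 3.5498244762420654) [[477. 129.]
 [487. -32.]
 [542. -28.]
 [532. 133.]]
at [ 616.  -301.2  163.1] t 9.8167 F [ 0.6 -0.   0.4] w 85.3 shift [ 0.3549 -0.1805 -0.0218] turn [-0.0005 -0.0003  0.001 ]
```

View pics/b.png

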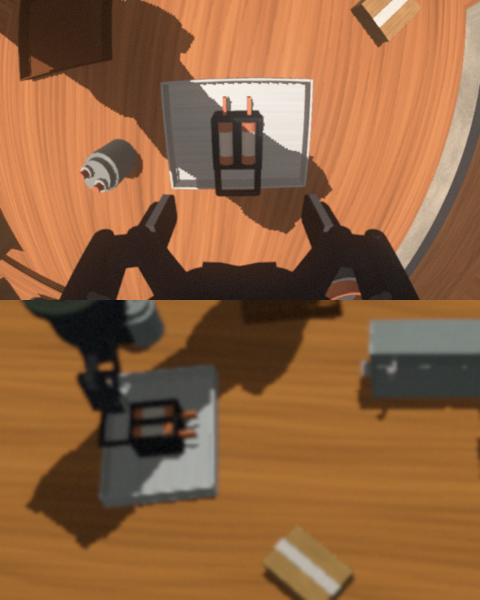

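The block lies flat in the tray: wrist view has the body at (318,180), with blades inside the wall and the handle bar over the low wall. All loose parts are untouched. Next is the door, open about 1.63 rad, with its outer face at x≈487 near the free edge.

Call:
step_arm --moves '[[[0.424, -0.169, 0], [0, 0, 0], 1], [[0.424, -0.169, 0], [0, 0, 0], 1], [[0.424, -0.169, 0], [0, 0, 0], 1], [[0.424, -0.169, 0], [0, 0, 0], 1], [[0.424, -0.169, 0], [0, 0, 0], 1]]'

```text
time_s: 10.23
eef_pos: [507.8, -121.3, 163.7]
tool_rot: [-2.036, -2.391, 0.001]
ft_force: [1.3, 1.3, -0.6]
grip_width: 25.8
grasp_force: 0.0
```

Run:
```python
from h import *
go(441,-7,160,9); go(441,-7,85,9)
H=np.array([528,137.]);L=138;a0=np.radians(7.2); ya=np.array([np.cos(np.radians(9)),np.sin(np.radians(9))]); xa=np.array([-ya[1],ya[0]])
prev=None
for th in [1.634,1.5,1.35,1.2,1.05,.9,.75,.6,.45,.35,.25,.18,.13,.1,.07,.04,.02,0]:
    u=np.array([np.cos(a0-th),np.sin(a0-th)]); n=np.array([u[1],-u[0]])
    m=max(abs(sx*11*xa@n+sy*14.5*ya@n) for sx in(1,-1) for sy in (1,-1))
    p=H+L*u+(50+m)*n
    print(th,p.round(1),round(m,1),'' if prev is None else np.round([(p-prev)@xa/750,(p-prev)@ya/750],4)); prev=p
```

```text
at [ 507.8 -121.3  163.7] t 10.2333 F [ 1.3  1.3 -0.6] w 25.8 shift [ 0.1646 -0.0637  0.0051] turn [-0.0004 -0.0001  0.0009]
at [ 507.8 -121.3  163.7] t 10.2333 F [ 1.3  1.3 -0.6] w 25.8 shift [ 0.1646 -0.0635  0.1051] turn [-0.0004 -0.0001  0.0009]
1.634 [471.3  -4.8] 15.5 
1.5 [491.3 -11. ] 14.9 [-0.0123  0.025 ]
1.35 [512.5 -15.3] 16.3 [-0.0101  0.0271]
1.2 [534.5 -16.4] 17.3 [-0.006   0.0288]
1.05 [556.9 -14.1] 18.0 [-0.0016  0.0299]
0.9 [579.   -8.3] 18.2 [0.0031 0.0303]
0.75 [600.2   1.1] 18.0 [0.0079 0.0299]
0.6 [620.  14.] 17.4 [0.0128 0.0287]
0.45 [637.6  30. ] 16.5 [0.0174 0.0266]
0.35 [647.9  42.3] 15.6 [0.0141 0.0162]
0.25 [656.9  55.8] 14.6 [0.0158 0.0146]
0.18 [662.3  65.8] 13.8 [0.0121 0.0092]
0.13 [665.7  73.2] 13.2 [0.0091 0.006 ]
0.1 [667.6  77.8] 12.8 [0.0056 0.0034]
0.07 [669.3  82.4] 12.4 [0.0057 0.0032]
0.04 [670.8  87. ] 12.0 [0.0058 0.003 ]
0.02 [671.7  90.2] 11.7 [0.0039 0.0019]
0 [672.6  93.3] 11.5 [0.004  0.0018]
```

Call:
step_arm --moves '[[[0.04, -0.064, 0], [0, 0, 0], 1], [[0.1, -0.064, 0], [0, 0, 0], 1], [[0.165, -0.064, 0], [0, 0, 0], 1], [[0.165, -0.064, 0.05], [0, 0, 0], 1], [[0.165, -0.064, 0.105], [0, 0, 0], 1]]'

```text
time_s: 10.65
eef_pos: [443.1, -3.6, 86.5]
tool_rot: [2.028, 2.396, 0.007]
ft_force: [3.3, 0.3, 0.0]
grip_width: -0.2
grasp_force: 0.0
```

Run:
```python
from h import *
go(465,-5,85,9)
```

```text
at [443.1  -3.6  86.5] t 10.65 F [3.3 0.3 0. ] w -0.2 shift [-0.0067  0.0285  0.0021] turn [ 0.0016 -0.0004  0.0028]
```

Call:
step_arm --moves '[[[-0.005, 0.015, 0], [0, 0, 0], 1], [[-0.007, 0.027, 0], [0, 0, 0], 1], [[-0.008, 0.035, 0], [0, 0, 0], 1], [[-0.01, 0.042, 0], [0, 0, 0], 1], [[-0.013, 0.05, 0], [0, 0, 0], 1]]'

```text
time_s: 11.07
eef_pos: [481.8, -12.0, 86.7]
tool_rot: [2.036, 2.391, 0.002]
ft_force: [-1.1, -0.5, -0.3]
grip_width: 0.5
grasp_force: 0.3
```

Run:
```python
from h import *
go(512.5,-15.3,85,9)
```

```text
at [481.8 -12.   86.7] t 11.0667 F [-1.1 -0.5 -0.3] w 0.5 shift [-0.0108  0.0397  0.0023] turn [0.0004 0.     0.0009]
```

Call:
step_arm --moves '[[[-0.005, 0.014, 0], [0, 0, 0], 1], [[-0.009, 0.028, 0], [0, 0, 0], 1], [[-0.013, 0.042, 0], [0, 0, 0], 1], [[-0.015, 0.055, 0], [0, 0, 0], 1], [[-0.017, 0.069, 0], [0, 0, 0], 1]]'

```text
time_s: 11.48
eef_pos: [535.1, -16.5, 86.8]
tool_rot: [2.037, 2.391, 0.002]
ft_force: [-1.3, 0.1, 1.1]
grip_width: -0.3
grasp_force: 0.5
```

Call:
step_arm --moves '[[[-0.001, 0.015, 0], [0, 0, 0], 1], [[-0.002, 0.03, 0], [0, 0, 0], 1], [[0, 0.045, 0], [0, 0, 0], 1], [[0.002, 0.06, 0], [0, 0, 0], 1], [[0.006, 0.075, 0], [0, 0, 0], 1]]'

```text
time_s: 11.9
eef_pos: [590.0, -3.2, 86.9]
tool_rot: [2.037, 2.39, 0.001]
ft_force: [-1.2, -0.4, 0.7]
grip_width: -0.2
grasp_force: 0.4
```

Run:
```python
from h import *
go(600.2,1.1,85,9); go(637.6,30,85,9)
s=camera('scene'); d=camera('side')
P=np.vstack([cloud(s,s['depth']>0),cloud(d,d['depth']>0)]);X,Y,Z=P.T;k=(abs(Z-112)<3)&(Y>-60)&(Y<130)&(X>470)&(X<680)&(Y<125)
print(k.sum(),cv2.boxPoints(cv2.minAreaRect(P[k][:,:2].astype(np.float32))).round())
```

```text
at [590.   -3.2  86.9] t 11.9 F [-1.2 -0.4  0.7] w -0.2 shift [0.0035 0.0143 0.0025] turn [0.0004 0.0001 0.0007]
at [590.   -3.2  86.9] t 11.9 F [-1.2 -0.4  0.7] w -0.2 shift [0.0336 0.0697 0.0026] turn [0.0004 0.0001 0.0007]
1423 [[472.  68.]
 [595. -36.]
 [655.  34.]
 [531. 138.]]
```

Call:
step_arm --moves '[[[0.004, 0.014, 0], [0, 0, 0], 1], [[0.01, 0.029, 0], [0, 0, 0], 1], [[0.017, 0.043, 0], [0, 0, 0], 1], [[0.025, 0.057, 0], [0, 0, 0], 1], [[0.034, 0.07, 0], [0, 0, 0], 1]]'

```text
time_s: 12.42
eef_pos: [636.9, 30.3, 86.5]
tool_rot: [2.037, 2.391, 0.0]
ft_force: [-1.3, -0.6, 0.6]
grip_width: -0.0
grasp_force: 0.0
```

Call:
step_arm --moves '[[[0.007, 0.008, 0], [0, 0, 0], 1], [[0.014, 0.016, 0], [0, 0, 0], 1], [[0.022, 0.024, 0], [0, 0, 0], 1], [[0.03, 0.031, 0], [0, 0, 0], 1], [[0.036, 0.036, 0], [0, 0, 0], 1]]'

```text
time_s: 12.83
eef_pos: [659.4, 62.5, 85.9]
tool_rot: [-2.036, -2.392, -0.0]
ft_force: [0.3, -0.6, 0.8]
grip_width: -0.2
grasp_force: 0.0
```

Run:
```python
from h import *
go(665.7,73.2,85,9)
```

```text
at [659.4  62.5  85.9] t 12.8333 F [ 0.3 -0.6  0.8] w -0.2 shift [0.0127 0.0106 0.0012] turn [ 0.     -0.0001  0.0011]
```

Call:
step_arm --moves '[[[0.005, 0.004, 0], [0, 0, 0], 1], [[0.009, 0.008, 0], [0, 0, 0], 1], [[0.013, 0.01, 0], [0, 0, 0], 1], [[0.015, 0.011, 0], [0, 0, 0], 1], [[0.017, 0.012, 0], [0, 0, 0], 1]]'

```text
time_s: 13.25
eef_pos: [665.7, 75.1, 85.7]
tool_rot: [2.037, 2.391, -0.002]
ft_force: [-1.4, -7.8, 1.0]
grip_width: 0.1
grasp_force: 0.0
```

Call:
step_arm --moves '[[[0.002, 0.001, 0], [0, 0, 0], 1], [[0.004, 0.002, 0], [0, 0, 0], 1], [[0.006, 0.003, 0], [0, 0, 0], 1], [[0.006, 0.003, 0], [0, 0, 0], 1]]'

```text
time_s: 13.58
eef_pos: [667.7, 78.7, 86.0]
tool_rot: [2.037, 2.389, -0.002]
ft_force: [2.2, -8.2, 0.1]
grip_width: -0.4
grasp_force: 0.0
```

Roller met at 8 N; I continue gently.

Call:
step_arm --moves '[[[0.002, 0.0005, 0], [0, 0, 0], 1], [[0.004, 0.001, 0], [0, 0, 0], 1], [[0.006, 0.0015, 0], [0, 0, 0], 1], [[0.006, 0.0015, 0], [0, 0, 0], 1]]'

```text
time_s: 13.92
eef_pos: [668.2, 84.2, 86.2]
tool_rot: [2.037, 2.39, 0.0]
ft_force: [0.1, -5.2, 2.9]
grip_width: -0.1
grasp_force: 0.0
```

Call:
step_arm --moves '[[[0.002, 0.0005, 0], [0, 0, 0], 1], [[0.004, 0.001, 0], [0, 0, 0], 1], [[0.005, 0.0015, 0], [0, 0, 0], 1], [[0.005, 0.0015, 0], [0, 0, 0], 1]]'

```text
time_s: 14.25
eef_pos: [668.5, 89.6, 86.0]
tool_rot: [-2.036, -2.392, -0.001]
ft_force: [1.7, -1.2, 4.5]
grip_width: -0.3
grasp_force: 0.0
```

```bash
cat > d.py <<'E'
from h import *
go(670,40,85,9)
s=camera('scene'); d=camera('side')
P=np.vstack([cloud(s,s['depth']>0)]);X,Y,Z=P.T;k=(abs(Z-111)<4)&(Y>85)&(Y<300)&(X>500)&(X<720)
for x0 in (550,575,600,625,650):
    q=k&(abs(X-x0)<6); print(x0,np.round(np.sort(Y[q])[:3],1))
E
python3 d.py
```

```text
at [668.5  89.6  86. ] t 14.25 F [ 1.7 -1.2  4.5] w -0.3 shift [-0.0656 -0.0085  0.0013] turn [ 0.0001 -0.0001  0.0011]
550 [182.2 184.5 184.7]
575 [158.1 160.2 160.3]
600 [148.6 150.7 150.8]
625 [134.9 137.  137.1]
650 [116.7 118.8 121. ]
```

Force has dropped, so the catch appears to have snapped. I'll back off and check.

Call:
step_arm --moves '[[[-0.03, 0, 0], [0, 0, 0], 1], [[-0.08, 0, 0], [0, 0, 0], 1], [[-0.12, 0, -0.04], [0, 0, 0], 1], [[-0.15, 0, -0.09], [0, 0, 0], 1], [[-0.19, 0, -0.13], [0, 0, 0], 1]]'

```text
time_s: 14.77
eef_pos: [690.2, -49.3, 182.1]
tool_rot: [-2.035, -2.392, 0.0]
ft_force: [0.0, 0.1, -0.7]
grip_width: 0.3
grasp_force: 0.0
```

```bash
cat > d.py <<'E'
from h import *
go(670,-50,180,9); o=get_obs()
s=camera('scene'); d=camera('side'); c=camera('wrist')
for cc in (s,d):
    X,Y,Z=cloud(cc,cc['depth']>0).T;k=(abs(Z-111)<5)&(Y>75)&(Y<300)&(X>500)&(X<720)
    for x0 in (550,575,600,625,650,670):
        q=k&(abs(X-x0)<6); print(x0,np.round(np.sort(Y[q])[:3],1))
P=np.vstack([cloud(s,s['depth']>0)]); k=(abs(P[:,0]-616)<45)&(abs(P[:,1]+296)<40)&(P[:,2]>35)&(P[:,2]<70)
print(k.sum(),np.round(np.percentile(P[k],[2,50,98],axis=0)).tolist())
cv2.imwrite('pics/e.png',np.vstack([cv2.resize(c['frame'],(480,300)),cv2.resize(s['frame'][130:310,170:490],(480,270))])[:,:,::-1])
E
python3 d.py
```

```text
at [690.2 -49.3 182.1] t 14.7667 F [ 0.   0.1 -0.7] w 0.3 shift [ 0.0034 -0.0268  0.0029] turn [-0.0003 -0.0003  0.0012]
550 [90.  90.1 90.2]
575 [93.1 93.2 93.4]
600 [96.2 96.3 96.4]
625 [99.3 99.5 99.5]
650 [102.3 102.5 102.5]
670 [103.  103.1 105.1]
550 [84.3 84.7 85.4]
575 [88.6 88.7 89.9]
600 [92.  92.2 92.4]
625 [94.9 95.4 95.7]
650 [96.1 99.1 99.2]
670 [101.3 102.6 103. ]
612 [[588.0, -332.0, 36.0], [619.0, -294.0, 51.0], [648.0, -262.0, 56.0]]
```

View pics/e.png

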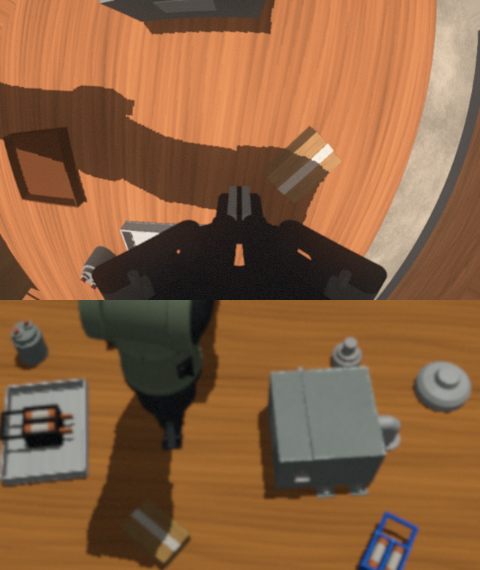

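The door face is parallel to the box front (slope 7.0° against 7.2°), so it is shut past the catch. The block lies flat in the tray, the arm is clear and the loose parts are in place.

```bash
python3 -c "
from plant import hand_in
print(hand_in())"
```

```text
the job is handed in; nothing more can be done
None
```

The job is handed in at about 15 s of the 70 s: the fuse block lies flat in the aluminium tray, the door is shut past its catch and the loose parts look undisturbed, but `hand_in()` returned no verdict.

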